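# Clear the plaster slab and present a test tile over its outline

## Task

Wipe the three dry clay chips off the plaster slab onto the table, using the held black rubbing block and not the gripper itself, and put the block down on the table off the slab. Then take the small grey test tile from its post, carry it over the row of jars without disturbing them, and hold it level about one centimetre above the rectangle drawn on the slab, lined up with it, so that the fit can be checked before it is laid. The tile must never touch the slab; finish while still holding it there, hovering still, with the gripper clear of the slab too.

Things in the scene. Friction and masses are not known exactly. Their poses are not given: they have to be found in the camera images.
- slab_top (a point): centre of the top face of the fixed plaster slab, 120 mm (its x) by 180 mm (its y), 16 mm thick, lying flat on the table. Axes: x and y along the slab's short and long sides, z up. Two outlines are drawn flush on its top: a rectangle for the tile (centre at y = -40 mm) and a circle of 58 mm for a cup (centre at y = +48 mm); no raised edges. The chips start within 33 mm of its long centre line (|x|) and between y = -47 and +67 mm (their centres)
- tile_outline (a point): centre of the rectangle drawn on the slab, on the slab's top face. The drawn rectangle is 42 mm along its x and 70 mm along its y (lines 1.5 mm wide, flush), z up; 40 mm from the slab's centre toward the slab's -y end
- block_center (a point): centre of the loose black rubber rubbing block, a plain solid 22 x 108 x 76 mm, about 0.16 kg, standing upright on a long narrow side in front of the slab (nearer the robot). Axes as it stands: x across its 22 mm thickness (grip it here), y along its 108 mm length, z up; the centre is 38 mm above its lower edge
- chip_0_center (a point): loose irregular chip of dry clay, about 26 x 22 mm and 12 mm thick, 12 g, one of three that lie on the slab. Point: its centre, 6 mm above its underside
- chip_1_center (a point): loose irregular chip of dry clay, about 26 x 22 mm and 12 mm thick, 12 g, one of three that lie on the slab. Point: its centre, 6 mm above its underside
- chip_2_center (a point): loose irregular chip of dry clay, about 26 x 22 mm and 12 mm thick, 12 g, one of three that lie on the slab. Point: its centre, 6 mm above its underside
- tile_center (a point): centre of the loose plain grey ceramic test tile, 38 mm (its x) by 66 mm (its y) by 6 mm thick, about 35 g, lying flat and unfastened on a fixed kiln post (24 x 44 mm, 30 mm high) beyond the jars, its long side along the post's; it overhangs the post by 7 mm on each long side and 11 mm at each end. z up
- post: fixed kiln post under the tile, 24 mm (its x) by 44 mm (its y), 30 mm high. Origin: centre of its underside
- slab: the same plaster slab; origin: centre of its underside, same axes as slab_top
- block: the same rubbing block; origin: centre of one of its 76 x 108 mm faces, x axis pointing down as it stands, z across its thickness
- tile: the same tile; origin: centre of its underside, z up
- chip_0: the same chip; origin: centre of its underside
- chip_1: the same chip; origin: centre of its underside
- chip_2: the same chip; origin: centre of its underside
- jar_mid: loose clear glass jar with a light grey screw lid, 56 mm across, 89 mm high, standing in the row of three jars between the slab and the tile; leave it alone. Origin: centre of its underside, z up
- jar_wide: loose clear glass jar with a red screw lid, 64 mm across, 79 mm high, standing in the row of three jars between the slab and the tile; leave it alone. Origin: centre of its underside, z up
- jar_tall: loose clear glass jar with a black screw lid, 52 mm across, 94 mm high, standing in the row of three jars between the slab and the tile; leave it alone. Origin: centre of its underside, z up

How it is judged (in metres and radians):
On the way, in this order (a step that is already met when the one before it is completed fails the run):
1. all three chips are off the slab, on the table, while the rubbing block is held (height (world z) of chip_0_center between -0.05 and 0.02 m and height (world z) of chip_1_center between -0.05 and 0.02 m and height (world z) of chip_2_center between -0.05 and 0.02 m and contact force between the fingers and block above 1 N), for 0.1 s.
2. the tile is lifted in the gripper, with the chips still off and the block put down (height (world z) of chip_0_center between -0.05 and 0.02 m and height (world z) of chip_1_center between -0.05 and 0.02 m and height (world z) of chip_2_center between -0.05 and 0.02 m and contact force between the fingers and tile above 1 N and height (world z) of tile_center above 0.06 m and contact force between the fingers and block below 0.05 N and contact force between block and slab below 0.05 N), for 0.2 s.
At the end, for the whole second after the job is handed in: Tile held still and level (0.12 rad) by the fingers alone, underside 4 to 18 mm over the slab, within 8 mm and 0.14 rad of the rectangle, gripper off the slab; chips on the table off the slab; block released on the table clear of the slab; jars upright within 25 mm of their places (height (world z) of chip_0_center between -0.05 and 0.02 m and height (world z) of chip_1_center between -0.05 and 0.02 m and height (world z) of chip_2_center between -0.05 and 0.02 m and x of tile_center in the frame of tile_outline between -0.008 and 0.008 m and y of tile_center in the frame of tile_outline between -0.008 and 0.008 m and z of tile_center in the frame of tile_outline between 0.007 and 0.021 m and angle between the y axis of tile and the y axis of tile_outline, either way round below 0.14 rad and angle between tile's own z axis and vertical below 0.12 rad and linear speed of each of tile, block below 0.03 m/s and contact force between the fingers and tile above 1 N and contact force between each of tile, block and slab below 0.05 N and contact force between each of the fingers, the arm and slab below 0.3 N and contact force between each of tile, the fingers and block below 0.05 N and contact force between tile and chip_0 below 0.05 N and contact force between tile and chip_1 below 0.05 N and contact force between tile and chip_2 below 0.05 N and height (world z) of block_center between 0 and 0.048 m and distance of each of jar_mid, jar_wide, jar_tall from where it was at the start of the episode below 0.025 m and angle between each of jar_mid, jar_wide, jar_tall's own z axis and vertical below 0.2 rad); the arm keeps its last pose, push and grip.
It fails at once if the tile touches the slab (contact force between tile and slab above 0.2 N).
It fails at once if a chip is pushed or picked with the gripper itself (over 2 N) (contact force between any of the fingers, the arm and chip_0 above 2 N or contact force between any of the fingers, the arm and chip_1 above 2 N or contact force between any of the fingers, the arm and chip_2 above 2 N).
It fails at once if a jar is moved more than 25 mm or tipped (distance of any of jar_mid, jar_wide, jar_tall from where it was at the start of the episode above 0.025 m or angle between any of jar_mid, jar_wide, jar_tall's own z axis and vertical above 0.2 rad).
It also fails if it takes over 66 s, if anything falls off the work surface, if the arm or the gripper's body presses on something with over 40 N, if the wrist force passes 120 N, or if a joint passes its speed limit or range.

## Robot

A 7-joint arm with a two-finger parallel gripper is mounted at the origin on the work surface; the furniture and walls round the work are solid. World frame = base frame: x ahead of the robot, y to its left, z up, the work surface at z = 0. Lengths are in mm, angles in rad, forces in N, time in s.
With the tool pointing down it reaches from about 400 to 875 mm from the base axis. Payload 4.4 kg.
Tool frame: the origin (TCP) lies midway between the tips of the shut fingers; the grasp point (between the pads) lies 19 mm behind it (robot.hold_point_z is the distance from the TCP to the grasp point, in mm); z points along the fingers, y is the direction in which the jaws open and shut (so a half turn about z gives the same grasp; the last joint's range is limited). The gripper opens to 85 mm and grips with 20 to 120 N. Pads are 22 mm wide; open, the fingers measure 114 mm over their backs; the gripper's body (76 mm by 85 mm) begins 54 mm behind the grasp point. The pads swing forward as they close: fully open they stand 13 mm farther back than shut.
Start: joints at [1.039, 0.628, 0.038, 1.517, -0.027, 0.996, -0.02], TCP at [291.968, -580.752, 231.313] pointing down, gripper open.
Joint ranges: [-3.06, 3.06], [-0.37, 2.12], [-1.25, 1.32], [0.18, 2.47], [-1.1, 4.24], [0.23, 1.98], [-2.94, 2.94]. Speed limits (rad/s): [2.57, 2.57, 3.14, 3.14, 3.14, 3.14, 3.14].

## Interface

Orientations are given as a unit quaternion [w, x, y, z].
In Python, from cell import robot gives the robot as it stands.
- The arm moves only by the shell command python3 -m pendant 'ROWS' [FORCE]. ROWS is JSON, a list that holds one entry, the list of rows, each a list of 5 numbers: the shift along the tool's x, y, z in cm, then the turn about the tool's z in degrees, then the finger opening in cm, from 0 to 8.54. In form: [[[dx, dy, dz, twist, hand], ...]]. A call has 1 to 20 rows; each row is the pose to reach, as a shift and turn from the pose commanded when the call began, along the tool's axes at that moment; what a row does not reach only later rows make up. A row lasts 1/8 s, in which the tool goes at most 62.5 mm and 10.7 degrees, less where a joint would pass 70% of its speed; a pose out of reach is approached as far as the arm can. A call with a gripper value outside its range is refused whole. The fingers move at their own pace and stop on an object; FORCE is the grip in N (left out, the last holds). Time passes only in rows, so rows that repeat a pose let the fingers close. It gives the time, the measured TCP pose, the force and the opening at its end, in the units of the state.
- robot.read_state(): the state, without advancing time (a new reading comes with each control period).
- robot.grab_frame(name): name is "scene" or "top"; returns (picture, depth): 420x560x3 uint8, blue, green, red; 420x560 float32, mm along the optical axis (not along the pixel's ray), 0 where there is no reading.
- robot.calibration(name): a dict with "vertical_fov" (degrees; the focal length in pixels is half the picture's height over the tangent of half this angle, whatever the lens; pixels are square), "cx", "cy" (the principal point, pixels), "camera_from_world" (4x4, takes a point from world to camera coordinates). Camera axes: x right, y down, z forward; pixel columns grow to the right and rows downward; lengths in mm; the calibration is good to about 2 mm. A picture is of the moment at which its call begins. calibration takes no time and is no camera call.
- robot.close_job(): hands the job in, once; it reports no verdict.
Trained networks look in the newest picture that a camera, given by its name, has taken for a name from the list of things; names that differ only in an ending like _2 or _b are one class to them, and where a whole thing is asked for, a point or a joint stands for the part that bears it (a point fixed in the world has none). Each returns a list of dicts, best first, with "score" (0 to 1); they miss things now and then, are a little off and sometimes report something else, mostly with a low value. They report only what shows in the picture. A call takes as long as a camera call.
- robot.look_for(camera, target): "location" ([column, row] in pixels, amid what is visible of it).
- robot.regions_of(camera, target): "pixels" (420x560 bool, what is visible of it) and "location" ([column, row] in pixels, amid what is visible of it).
- robot.spot_point(camera, target): "location" ([column, row] in pixels: a listed point, or the origin of a listed thing).
The state is a dict: "t": time; "joint_positions": joint angles; "qd": joint speeds; "tau": joint torques, N m; "eef_pos": TCP position; "ee_rot": TCP orientation; "contact_force": force on the tool from outside, world axes, zero at the start; "moment": the same for the moment, N m; "opening": finger opening in mm.
Only numpy, scipy, OpenCV 4.12 (cv2) and the standard library are available. Lean on these libraries where they do the work, as an engineer would, in place of code of your own. Each camera call takes 0.05 s, during which the arm holds its last target. There are 200 camera calls.

## Working session

There is one attempt and no reset: what is moved stays moved. The work goes in short steps, Python scripts to look and compute and a shell command to move; the robot and the scene stay as the last step left them, time stands still between calls to the robot, and variables do not carry over. Pictures are saved under pics/ and viewed, about 8 in all and at most 12, crops included, and the job is handed in when it is done.

```bash
mkdir -p pics; cat > h.py <<'E'
import numpy as np, cv2
from cell import robot
def cal(n):
    c=robot.calibration(n); f=210/np.tan(np.radians(c["vertical_fov"])/2)
    return c,f,np.array(c["camera_from_world"])
def ray(n,px):
    c,f,T=cal(n); d=np.array([(px[0]-c["cx"])/f,(px[1]-c["cy"])/f,1.]); R=T[:3,:3]
    return -R.T@T[:3,3], R.T@d
def atz(n,px,z):
    o,d=ray(n,px); return o+d*(z-o[2])/d[2]
def cloud(n,depth):
    c,f,T=cal(n); v,u=np.mgrid[:420,:560]
    P=np.stack([(u-c["cx"])/f*depth,(v-c["cy"])/f*depth,depth],-1)
    return (P-T[:3,3])@T[:3,:3]
def proj(n,p):
    c,f,T=cal(n); q=T[:3,:3]@np.array(p,float)+T[:3,3]; return q[:2]/q[2]*f+[c["cx"],c["cy"]]
E
python3 - <<'E'
from h import *
for n in ("top","scene"):
    im,d=robot.grab_frame(n); cv2.imwrite(f"pics/{n}0.png",im); np.save(f"{n}0.npy",d)
    print(n,[x.round(3) for x in ray(n,(280,210))])
    X=cloud(n,d)
    for t,z in [("slab_top",16),("tile_outline",16),("block_center",38),("chip_0_center",22),("tile_center",33),("post",0),("jar_mid",0),("jar_wide",0),("jar_tall",0)]:
        for r in robot.spot_point(n,t)[:4]:
            print(t,round(r["score"],2),np.round(r["location"]),atz(n,r["location"],z)[:2].round(1))
    for t in ["block","tile","slab","jar_mid","jar_wide","jar_tall","chip_0"]:
        for r in robot.regions_of(n,t)[:3]:
            m=r["pixels"]&(d>0); 
            if r["score"]<.3 or m.sum()<20: continue
            Q=X[m]; zt=np.percentile(Q[:,2],95); q=Q[abs(Q[:,2]-zt)<4][:,:2].astype(np.float32)
            b=cv2.minAreaRect(q); print("R",t,round(r["score"],2),m.sum(),"ztop",zt.round(1),np.round(b[0],1),np.round(b[1],1),round(b[2],1))
s=robot.read_state();print(s["t"],s["eef_pos"],s["ee_rot"],s["opening"],robot.hold_point_z)
E
```

```text
top [array([339.717, -42.63 , 984.176]), array([ 0.195, -0.029, -0.98 ])]
slab_top 0.82 [192. 195.] [559.1  94.5]
tile_outline 0.72 [213. 200.] [551.   54.9]
tile_outline 0.26 [171. 262.] [432.4 130. ]
block_center 0.85 [172. 260.] [433.5 123.9]
chip_0_center 0.49 [215. 204.] [541.4  50.9]
tile_center 0.65 [398. 219.] [ 513.7 -290.6]
tile_center 0.44 [180. 191.] [563.8 114.5]
jar_mid 0.93 [298. 152.] [ 651.2 -106.5]
jar_wide 0.9 [294. 235.] [486.6 -99.3]
jar_wide 0.58 [214. 199.] [555.3  54.8]
jar_wide 0.36 [215. 204.] [546.3  52.3]
jar_tall 0.56 [308. 198.] [ 559.  -125.9]
R block 0.89 1027 ztop 78.6 [429.6 124.7] [107.2  21.7] 84.8
R block 0.38 1100 ztop 82.0 [ 481.2 -100.2] [52.5 53.4] 63.5
R block 0.31 872 ztop 96.6 [ 559.6 -125.7] [42.7 42.8] 54.5
R tile 0.8 751 ztop 39.6 [ 518.8 -290.4] [65.2 38. ] 77.4
R slab 0.64 5576 ztop 19.5 [555.2  95.5] [119.8 178.9] 1.1
R jar_mid 0.94 1023 ztop 91.6 [ 647.8 -110. ] [46.6 45.3] 43.5
R jar_wide 0.74 1095 ztop 82.0 [ 481.2 -100.2] [52.5 53.4] 63.5
R jar_tall 0.66 869 ztop 96.6 [ 559.6 -125.7] [42.7 42.8] 54.5
R chip_0 0.49 119 ztop 30.7 [5
[... 655 characters left out ...]
[ 564.6 -129.7]
R block 0.92 2004 ztop 75.1 [430.2 127.9] [106.6  24.5] 83.4
R tile 0.6 149 ztop 36.2 [ 522.1 -287.6] [65.8 38. ] 78.7
R slab 0.56 2813 ztop 16.4 [557.7  98.3] [119.7 181.3] 1.3
R jar_mid 0.61 809 ztop 87.6 [ 649.  -107.1] [44.9 46.4] 9.0
R jar_wide 0.96 1149 ztop 78.1 [482.9 -96.8] [52.7 55.2] 7.2
R jar_tall 0.63 781 ztop 92.8 [ 560.1 -121.9] [41.6 43.7] 43.9
R chip_0 0.67 102 ztop 27.6 [567.4 115.4] [20.6 22.4] 3.4
R chip_0 0.66 78 ztop 27.7 [543.9  54.9] [16.6 21.1] 70.3
R chip_0 0.41 118 ztop 27.5 [539.4 162.1] [18.6 24.6] 28.2
1.7 [ 291.99836457 -580.76059004  231.34641699] [3.62444449e-05 9.73000885e-01 2.30801374e-01 3.99783301e-05] 85.61627237228205 18.700000000000003
```

View pics/top0.png

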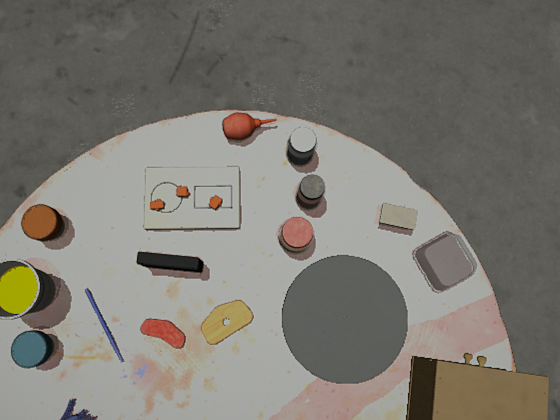

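View pics/scene0.png

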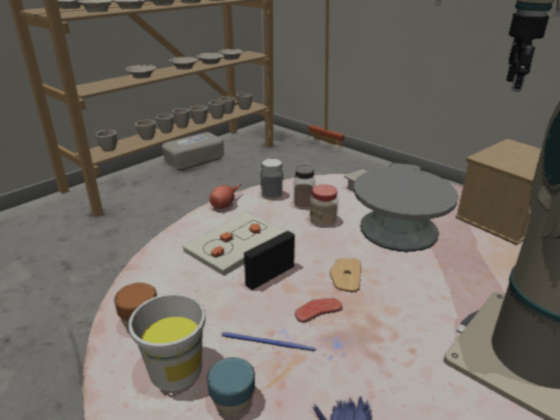

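Seen from above, the slab is at px (192,197) with chips at (158,205), (182,191) and (215,203). The block is at (170,262), the tile at (398,217), and the jars at (302,145), (311,190) and (297,235). A grey banding wheel stands at (345,318). All three chips lie within about 16 mm of the slab's long axis, so one +y sweep with the block turned across should clear them.

```bash
cat >> h.py <<'E'
from scipy.spatial.transform import Rotation as Ro
def st():
    s=robot.read_state(); q=s["ee_rot"]; R=Ro.from_quat([q[1],q[2],q[3],q[0]]).as_matrix()
    yaw=np.degrees(np.arctan2(R[1,1],R[0,1]))
    print("t",round(s["t"],2),"tcp",np.round(s["eef_pos"],1),"yyaw",round(yaw,1),"tilt",round(np.degrees(np.arccos(-R[2,2])),2),"open",round(s["opening"],1),"F",np.round(s["contact_force"],1),"j7",round(s["joint_positions"][6],2))
    return np.array(s["eef_pos"]),R,yaw
def go(*T):
    p,R,yaw=st()
    for t in T:
        d=R.T@(np.array(t[:3])-p)/10; tw=-((t[3]-yaw+180)%360-180)
        print(t,"->",d.round(2),round(tw,1))
E
python3 - <<'E'
from h import *
d=np.load("top0.npy");X=cloud("top",d)
for n,(u,v) in dict(wheel=(345,318),crate=(480,390),bulb=(240,126),bucket=(20,265),tray=(445,260)).items(): print(n,X[v,u].round())
go((330,-500,260,-63.3),(480,-300,260,-63.3),(500,-100,260,-40),(430,126,260,-5.5),(430,126.3,130,-5.5),(430,126.3,32,-5.5))
E
```

```text
wheel [ 334. -177.  103.]
crate [ 227. -375.  150.]
bulb [685.   5.  52.]
bucket [420. 380.  69.]
tray [ 437. -369.   47.]
t 1.7 tcp [ 292.  -580.8  231.3] yyaw -63.3 tilt 0.01 open 85.6 F [1.1 1.2 0.7] j7 -0.02
(330, -500, 260, -63.3) -> [ 7.02 -5.51 -2.87] -0.0
(480, -300, 260, -63.3) -> [ 29.41 -16.64  -2.87] -0.0
(500, -100, 260, -40) -> [ 40.18 -33.61  -2.87] -23.3
(430, 126, 260, -5.5) -> [ 44.07 -56.95  -2.87] -57.8
(430, 126.3, 130, -5.5) -> [ 44.09 -56.98  10.13] -57.8
(430, 126.3, 32, -5.5) -> [ 44.09 -56.98  19.93] -57.8
```

```bash
python3 -m pendant '[[[3.5,-2.7,-2,0,8.5],[7,-5.5,-2.8,0,8.5],[12,-8,-2.8,0,8.5],[18,-11,-2.8,0,8.5],[24,-14,-2.8,0,8.5],[29.4,-16.6,-2.8,0,8.5],[33,-22,-2.8,-8,8.5],[36.5,-28,-2.8,-16,8.5],[40,-33.6,-2.8,-24,8.5],[41,-39,-2.8,-32,8.5],[42,-44,-2.8,-40,8.5],[43,-49,-2,-48,8.5],[43.7,-54,0,-56,8.5],[44.1,-57,3,-57.8,8.5],[44.1,-57,7,-57.8,8.5],[44.1,-57,10,-57.8,8.5],[44.1,-57,10,-57.8,8.5],[44.1,-57,10,-57.8,8.5]]]' 60
python3 - <<'E'
from h import *
im,d=robot.grab_frame("scene"); cv2.imwrite("pics/s1.png",cv2.resize(im[150:350,150:400],None,fx=3,fy=3,interpolation=cv2.INTER_CUBIC))
go((430,126.3,32,-5.5))
E
```

```text
t: 3.95
eef_pos: [430.7, 126.8, 132.2]
ee_rot: [0.0, 0.74, 0.672, 0.001]
contact_force: [0.4, 0.2, -0.5]
opening: 85.0
t 4.0 tcp [431.  126.9 132.5] yyaw -5.5 tilt 0.14 open 85.4 F [0.7 0.9 0.1] j7 -0.72
(430, 126.3, 32, -5.5) -> [-0.08 -0.12 10.05] -0.0
```

View pics/s1.png

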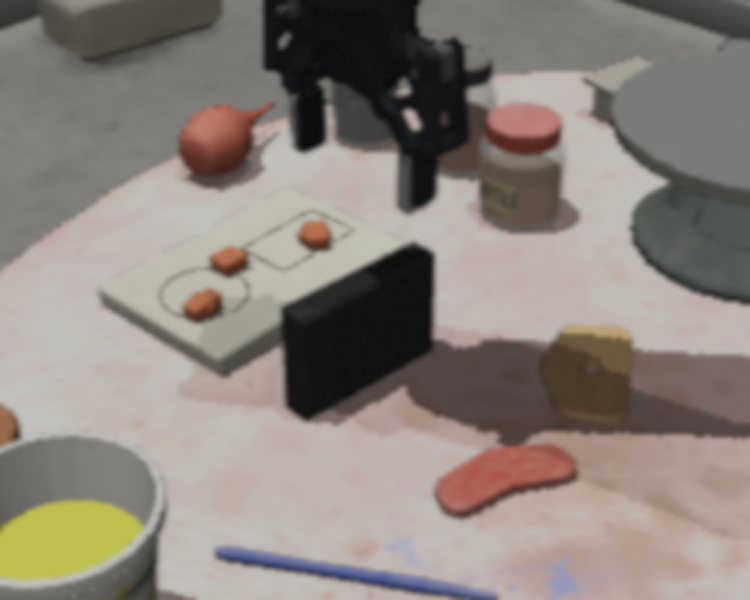

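The open fingers straddle the block (crop px 305,120 and 415,190), so I'll descend and grip.

```bash
python3 -m pendant '[[[0,-0.1,3,0,8.5],[0,-0.1,6,0,8.5],[0,-0.1,8.5,0,8.5],[0,-0.1,10,0,8.5],[0,-0.1,10,0,8.5],[0,-0.1,10,0,1],[0,-0.1,10,0,1],[0,-0.1,10,0,1],[0,-0.1,10,0,1],[0,-0.1,10,0,1],[0,-0.1,10,0,1],[0,-0.1,10,0,1],[0,-0.1,10,0,1]]]' 60
python3 - <<'E'
from h import *
# sweep poses: jaw axis at 91.2; bottom of block = tcp-32
go((430,126,110,-5.5),(500,60,110,45),(556,8,110,91.2),(556,8,51,91.2))
E
```

```text
t: 5.62
eef_pos: [429.3, 126.8, 31.7]
ee_rot: [0.0, 0.74, 0.672, 0.0]
contact_force: [2.0, -0.1, 5.6]
opening: 21.4
t 5.62 tcp [429.3 126.8  31.7] yyaw -5.5 tilt 0.05 open 21.4 F [ 2.  -0.1  5.6] j7 -0.92
(430, 126, 110, -5.5) -> [-0.07  0.08 -7.83] -0.0
(500, 60, 110, 45) -> [-5.96  7.68 -7.83] -50.5
(556, 8, 110, 91.2) -> [-10.6   13.76  -7.83] -96.7
(556, 8, 51, 91.2) -> [-10.6   13.75  -1.93] -96.7
```

```bash
python3 -m pendant '[[[0,0,-2.5,0,1],[0,0,-5,0,1],[0,0,-7.8,0,1],[-1,1.5,-8,-10,1],[-2.1,2.8,-8,-20,1],[-3.2,4.2,-8,-30,1],[-4.3,5.6,-8,-40,1],[-5.4,7,-8,-50,1],[-6.5,8.4,-8,-60,1],[-7.6,9.8,-8,-70,1],[-8.7,11.3,-8,-80,1],[-9.8,12.7,-8,-90,1],[-10.6,13.75,-7,-96.7,1],[-10.6,13.75,-5,-96.7,1],[-10.6,13.75,-4,-96.7,1],[-10.6,13.75,-4,-96.7,1]]]' 60
python3 - <<'E'
from h import *
im,d=robot.grab_frame("scene"); cv2.imwrite("pics/s2.png",cv2.resize(im[150:350,150:400],None,fx=3,fy=3,interpolation=cv2.INTER_CUBIC))
go((556.5,8,50.5,91.2),(556,205,50.5,91.2))
E
```

```text
t: 7.62
eef_pos: [554.3, 8.6, 70.3]
ee_rot: [-0.001, -0.011, 1.0, -0.0]
contact_force: [0.7, -0.3, -0.7]
opening: 21.2
t 7.67 tcp [555.    8.8  71. ] yyaw 91.2 tilt 0.06 open 20.6 F [ 1.   0.6 -1.5] j7 0.73
(556.5, 8, 50.5, 91.2) -> [-0.15 -0.08  2.05] 0.0
(556, 205, 50.5, 91.2) -> [-0.53 19.62  2.05] 0.0
```

View pics/s2.png

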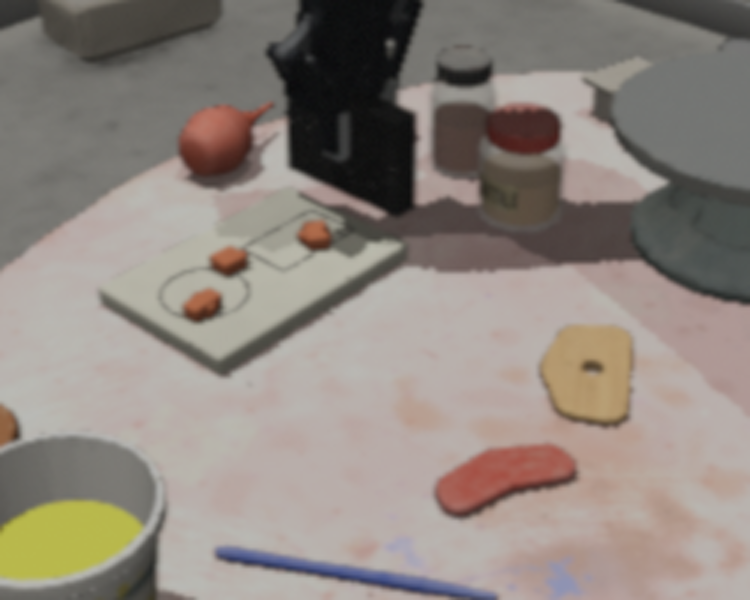

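The block is upright in the hand at the slab's -y end, with the chips ahead of it at crop px (315,235), (230,260) and (203,303). I'll lower it and sweep.

```bash
python3 -m pendant '[[[-0.1,0,1,0,1],[-0.1,0,2.05,0,1],[-0.1,0,2.05,0,1],[-0.1,1,2.05,0,1],[-0.1,2.2,2.05,0,1],[-0.1,3.4,2.05,0,1],[-0.1,4.6,2.05,0,1],[-0.2,5.8,2.05,0,1],[-0.2,7,2.05,0,1],[-0.2,8.2,2.05,0,1],[-0.2,9.4,2.05,0,1],[-0.3,10.6,2.05,0,1],[-0.3,11.8,2.05,0,1],[-0.3,13,2.05,0,1],[-0.4,14.2,2.05,0,1],[-0.4,15.4,2.05,0,1]]]' 60
python3 -m pendant '[[[0,1.2,0,0,1],[0,2.4,0,0,1],[0,3.6,0,0,1],[0,4.8,0,0,1],[0,5.6,0,0,1],[0,5.6,0,0,1],[0,5.6,0,0,1]]]' 60
python3 - <<'E'
from h import *
for n in ("top","scene"):
    im,d=robot.grab_frame(n)
    if n=="scene": cv2.imwrite("pics/s3.png",cv2.resize(im[150:350,150:400],None,fx=3,fy=3,interpolation=cv2.INTER_CUBIC))
    for r in robot.spot_point(n,"chip_0_center")[:5]: print(n,round(r["score"],2),np.round(r["location"]),atz(n,r["location"],6).round())
go((500,150,150,45),(430,110,150,-5.5),(430,110,33,-5.5))
E
```

```text
t: 9.68
eef_pos: [556.6, 162.8, 50.8]
ee_rot: [0.0, -0.01, 1.0, 0.0]
contact_force: [0.3, 0.2, -0.2]
opening: 21.2
t: 10.55
eef_pos: [558.2, 222.7, 53.9]
ee_rot: [0.004, -0.011, 1.0, 0.004]
contact_force: [1.2, 3.1, 5.8]
opening: 21.2
scene 0.54 [190. 272.] [542. 226.   6.]
t 10.75 tcp [557.  223.   53.3] yyaw 91.3 tilt 0.53 open 21.4 F [1.2 4.4 8. ] j7 0.42
(500, 150, 150, 45) -> [ 5.81 -7.09 -9.76] 46.3
(430, 110, 150, -5.5) -> [ 12.9  -10.94  -9.82] 96.8
(430, 110, 33, -5.5) -> [ 12.95 -11.03   1.88] 96.8
```

View pics/s3.png

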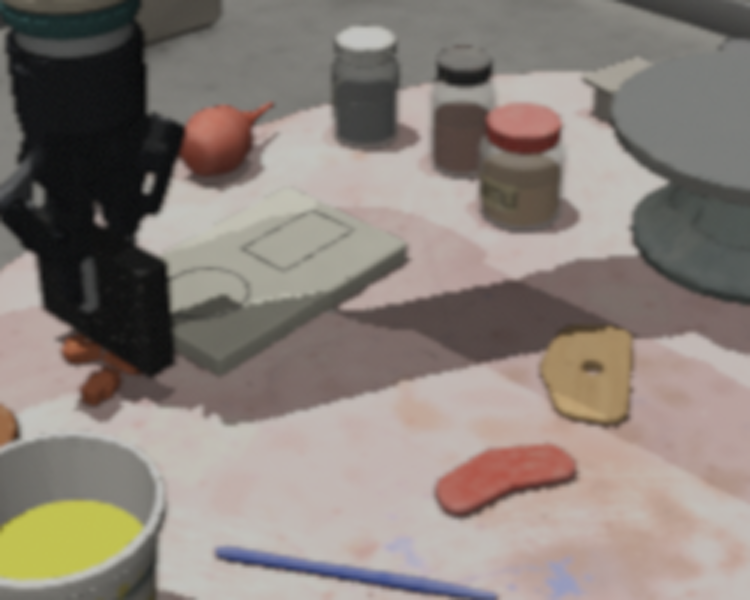

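The slab is clear and the chips are under and ahead of the block (crop px 80,348 and 100,385). The block is resting on one of them (8 N up), so I'll lift straight up and look.

```bash
python3 -m pendant '[[[0,0,-1,0,1],[0,0,-3,0,1],[0,0,-6,0,1],[0,0,-10,0,1],[0,0,-10,0,1],[0,0,-10,0,1]]]' 60
python3 - <<'E'
from h import *
for n in ("top","scene"):
    im,d=robot.grab_frame(n); X=cloud(n,d)
    if n=="scene": cv2.imwrite("pics/s4.png",cv2.resize(im[200:350,130:280],None,fx=4,fy=4,interpolation=cv2.INTER_CUBIC))
    for r in robot.regions_of(n,"chip_0")[:5]:
        u,v=np.round(r["location"]).astype(int); Q=X[r["pixels"]&(d>0)]
        if len(Q): print(n,round(r["score"],2),(u,v),Q.mean(0).round(),"ztop",np.percentile(Q[:,2],95).round(1))
go((500,150,150,45),(430,110,150,-5.5),(430,110,33,-5.5))
E
```

```text
t: 11.5
eef_pos: [555.1, 217.2, 150.9]
ee_rot: [-0.0, -0.01, 1.0, -0.001]
contact_force: [-0.9, 0.5, -1.6]
opening: 21.4
scene 0.67 (np.int64(193), np.int64(269)) [539. 226.  15.] ztop 20.0
scene 0.48 (np.int64(176), np.int64(267)) [575. 232.   8.] ztop 12.0
scene 0.29 (np.int64(230), np.int64(243)) [549. 109.  13.] ztop 16.1
t 11.7 tcp [554.7 217.5 149.8] yyaw 91.2 tilt 0.12 open 21.2 F [-1.2 -0.3 -1.4] j7 0.53
(500, 150, 150, 45) -> [ 5.61 -6.63 -0.  ] 46.2
(430, 110, 150, -5.5) -> [ 1.269e+01 -1.049e+01  1.000e-02] 96.7
(430, 110, 33, -5.5) -> [ 12.67 -10.48  11.71] 96.7
```

View pics/s4.png

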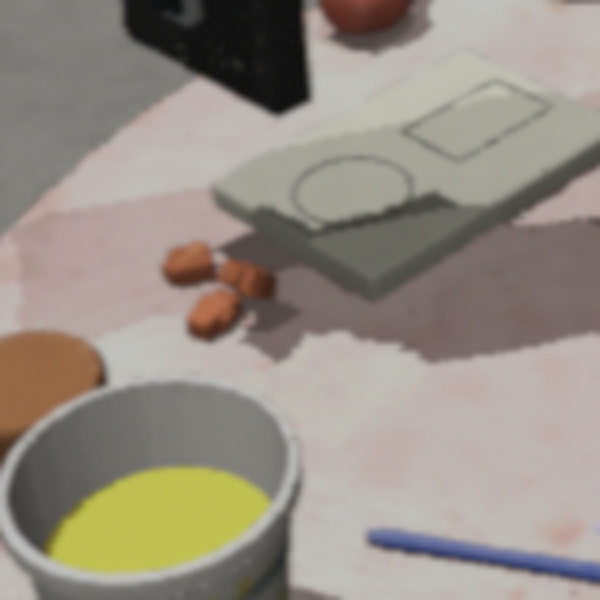

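All three chips are on the table beyond the slab (crop px 188,262; 245,277; 215,312). One leans on the others, with its top at about 20 mm, so its centre is lower. Next I'll put the block down near its old place.

```bash
python3 -m pendant '[[[1.2,-1.4,0,10,1],[2.4,-2.8,0,20,1],[3.6,-4.3,0,30,1],[4.8,-5.7,0,40,1],[6,-7,0,50,1],[7.5,-7.8,0,60,1],[9,-8.6,0,70,1],[10.5,-9.4,0,80,1],[12,-10.1,0,90,1],[12.7,-10.5,1,96.7,1],[12.7,-10.5,4,96.7,1],[12.7,-10.5,7,96.7,1],[12.7,-10.5,9.5,96.7,1],[12.7,-10.5,11,96.7,1],[12.7,-10.5,11.5,96.7,1],[12.7,-10.5,11.8,96.7,1],[12.7,-10.5,11.8,96.7,1]]]' 60
python3 - <<'E'
from h import *
st()
E
```

```text
t: 13.82
eef_pos: [430.7, 110.5, 33.0]
ee_rot: [0.0, 0.74, 0.672, 0.0]
contact_force: [-1.6, -0.5, -1.4]
opening: 21.6
t 13.82 tcp [430.7 110.5  33. ] yyaw -5.5 tilt 0.03 open 21.6 F [-1.6 -0.5 -1.4] j7 -1.0
```

```bash
python3 -m pendant '[[[0,0,0.1,0,1],[0,0,0.2,0,1],[0,0,0.2,0,1],[0,0,0.2,0,1]]]' 60
python3 -m pendant '[[[0,0,0,0,3],[0,0,0,0,4],[0,0,0,0,6],[0,0,0,0,6],[0,0,0,0,6],[0,0,0,0,6],[0,0,-3,0,6],[0,0,-7,0,6],[0,0,-12,0,7],[0,0,-17,0,7],[0,0,-20,0,7],[0,0,-20,0,7]]]' 60
python3 - <<'E'
from h import *
im,d=robot.grab_frame("scene"); X=cloud("scene",d)
cv2.imwrite("pics/s5.png",cv2.resize(im[150:350,150:400],None,fx=3,fy=3,interpolation=cv2.INTER_CUBIC))
r=robot.regions_of("scene","tile")
for q in r[:2]:
    Q=X[q["pixels"]&(d>0)]; print(q["score"],q["location"],Q.mean(0).round())
go((450,-20,230,-5.5),(560,-150,230,-12),(520.5,-289,230,-12),(520.5,-289,100,-12),(520.5,-289,30,-12))
E
```

```text
t: 14.32
eef_pos: [430.9, 110.4, 31.6]
ee_rot: [0.0, 0.74, 0.672, 0.001]
contact_force: [-1.5, -0.6, 7.0]
opening: 21.5
t: 15.82
eef_pos: [431.9, 110.7, 232.8]
ee_rot: [0.001, 0.741, 0.672, 0.002]
contact_force: [0.7, -0.1, 0.5]
opening: 69.9
0.66 [354.2, 176.4] [ 527. -279.   34.]
t 15.93 tcp [430.1 109.9 230.4] yyaw -5.5 tilt 0.04 open 70.1 F [ 0.6 -0.8 -0.8] j7 -0.74
(450, -20, 230, -5.5) -> [-12.74   3.23   0.05] -0.0
(560, -150, 230, -12) -> [-24.62  15.43   0.05] 6.5
(520.5, -289, 230, -12) -> [-38.83  12.84   0.06] 6.5
(520.5, -289, 100, -12) -> [-38.82  12.85  13.06] 6.5
(520.5, -289, 30, -12) -> [-38.82  12.85  20.06] 6.5
```

View pics/s5.png

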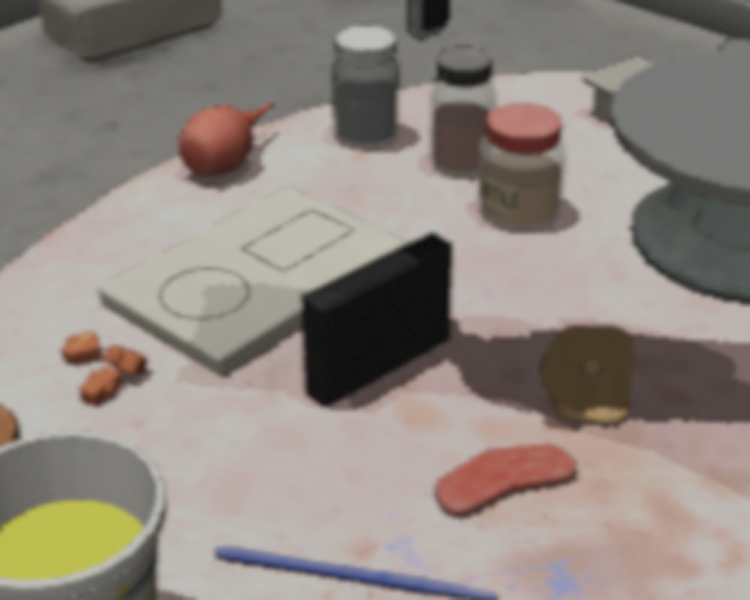

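The block stands free at crop px (380,315), the slab is bare, and the chips and jars are in place. Next is the tile, which I'll grip with the fingertips because the fingers must stay clear of the slab later.

```bash
python3 -m pendant '[[[-4,1,0,0,7],[-8.5,2,0,0,7],[-12.7,3.2,0,0,7],[-16,7,0,0,7],[-19,10,0,2,7],[-22,12.5,0,4,7],[-25,14.5,0,5,7],[-29,14.5,0,6.5,7],[-33,14,0,6.5,7],[-36.5,13.3,1,6.5,7],[-38.5,12.85,4,6.5,7],[-38.8,12.85,8,6.5,7],[-38.8,12.85,12,6.5,7],[-38.8,12.85,14,6.5,7],[-38.8,12.85,14,6.5,7],[-38.8,12.85,14,6.5,7]]]' 40
python3 - <<'E'
from h import *
im,d=robot.grab_frame("scene"); X=cloud("scene",d)
cv2.imwrite("pics/s6.png",cv2.resize(im[100:250,280:430],None,fx=4,fy=4,interpolation=cv2.INTER_CUBIC))
go((520.5,-289,22.5,-12))
E
```

```text
t: 17.92
eef_pos: [521.3, -287.9, 90.7]
ee_rot: [-0.0, 0.777, 0.629, 0.0]
contact_force: [0.8, 0.1, -0.6]
opening: 70.0
t 17.98 tcp [ 521.7 -288.1   91.3] yyaw -12.0 tilt 0.05 open 70.2 F [1.3 0.7 0.1] j7 -0.15
(520.5, -289, 22.5, -12) -> [-0.11 -0.1   6.88] 0.0
```

View pics/s6.png

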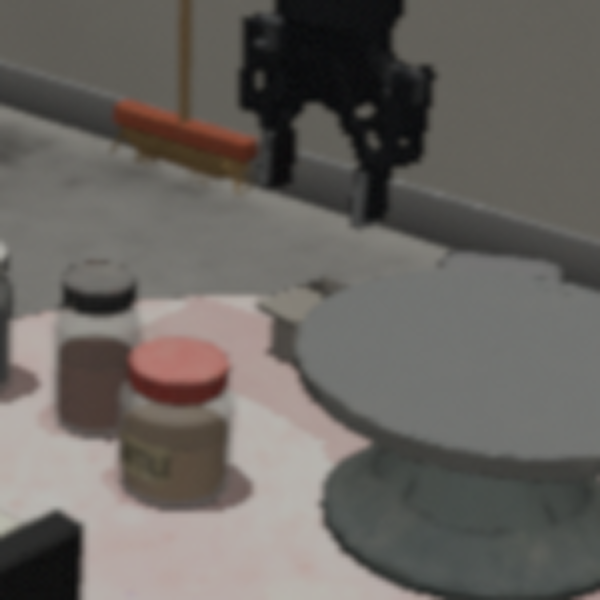

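The fingers are above the tile, which is partly hidden behind the wheel at crop px (300,300), and they are lined up with it. I'll descend and close gently.

```bash
python3 -m pendant '[[[-0.1,-0.1,2,0,7],[-0.1,-0.1,4,0,7],[-0.1,-0.1,5.5,0,6.5],[-0.1,-0.1,6.5,0,6],[-0.1,-0.1,6.9,0,5.5],[-0.1,-0.1,6.9,0,5],[-0.1,-0.1,6.9,0,4.5],[-0.1,-0.1,6.9,0,4.2],[-0.1,-0.1,6.9,0,3],[-0.1,-0.1,6.9,0,3],[-0.1,-0.1,6.9,0,3],[-0.1,-0.1,6.9,0,3],[-0.1,-0.1,6.9,0,3]]]' 40
python3 - <<'E'
from h import *
st()
E
```

```text
t: 19.6
eef_pos: [520.3, -289.1, 22.4]
ee_rot: [0.0, 0.777, 0.629, 0.0]
contact_force: [-0.0, 0.5, 6.2]
opening: 36.7
t 19.6 tcp [ 520.3 -289.1   22.4] yyaw -12.0 tilt 0.05 open 36.7 F [-0.   0.5  6.2] j7 -0.2
```

```bash
python3 -m pendant '[[[0,0,-0.5,0,3],[0,0,-1.5,0,3],[0,0,-3,0,3],[0,0,-5,0,3],[0,0,-8,0,3],[0,0,-12,0,3],[0,0,-16,0,3],[0,0,-18,0,3],[0,0,-18,0,3],[0,0,-18,0,3]]]' 40
cat > tl.py <<'E'
from h import *
import sys
p,R,yaw=st()
for n in ("scene","top"):
    im,d=robot.grab_frame(n); X=cloud(n,d)
    if n=="scene" and len(sys.argv)>1:
        u,v=proj(n,p).astype(int); u=min(max(u,75),484); v=min(max(v,75),344); cv2.imwrite(sys.argv[1],cv2.resize(im[v-75:v+75,u-75:u+75],None,fx=4,fy=4,interpolation=cv2.INTER_CUBIC))
    for q in robot.regions_of(n,"tile")[:3]:
        Q=X[q["pixels"]&(d>0)]
        if len(Q)<30: continue
        c=np.median(Q,0); Q=Q[np.linalg.norm(Q-c,axis=1)<60]
        A=np.c_[Q[:,:2]-Q[:,:2].mean(0),np.ones(len(Q))]; co=np.linalg.lstsq(A,Q[:,2],rcond=None)[0]
        b=cv2.minAreaRect(Q[:,:2].astype(np.float32))
        print(n,round(q["score"],2),np.round(q["location"]),len(Q),"mean",Q.mean(0).round(1),"z5/50/95",np.percentile(Q[:,2],[5,50,95]).round(1),"slope",co.round(3),"rect",np.round(b[0],1),np.round(b[1],1),round(b[2],1))
E
python3 tl.py pics/s7.png
```

```text
t: 20.85
eef_pos: [519.3, -288.8, 201.3]
ee_rot: [-0.001, 0.777, 0.629, -0.0]
contact_force: [0.7, 0.1, -0.7]
opening: 36.7
t 20.85 tcp [ 519.3 -288.8  201.3] yyaw -12.0 tilt 0.07 open 36.7 F [ 0.7  0.1 -0.7] j7 -0.07
top 0.57 [415. 194.] 506 mean [ 522.5 -272.5  215.1] z5/50/95 [212.5 215.  217.5] slope [-2.00000e-02 -1.70000e-02  2.15115e+02] rect [ 521.4 -274.2] [34.6 38.8] 78.3
```

View pics/s7.png

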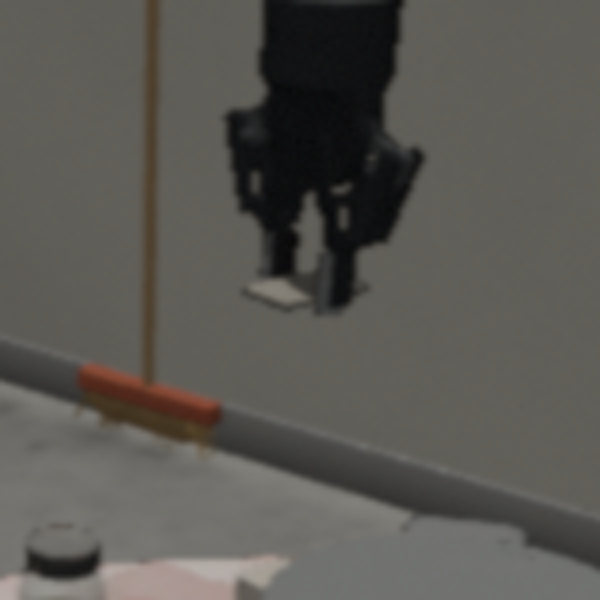

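The tile is held level near the fingertips (crop px 305,290). I'll carry it at 200 mm over the 94 mm jars to above the rectangle.

```bash
python3 - <<'E'
from h import *
go((557.3,57.2,200,1.2),(557.3,57.2,60,1.2))
E
```

```text
t 21.05 tcp [ 519.4 -288.7  200.8] yyaw -12.0 tilt 0.11 open 36.4 F [0.3 0.6 0.3] j7 -0.07
(557.3, 57.2, 200, 1.2) -> [34.62 -3.49  0.1 ] -13.2
(557.3, 57.2, 60, 1.2) -> [34.61 -3.46 14.1 ] -13.2
```

```bash
python3 -m pendant '[[[1.5,-0.1,0,0,3],[4,-0.4,0,-1,3],[7,-0.7,0,-2.5,3],[10,-1,0,-4,3],[13,-1.3,0,-5,3],[16,-1.6,0,-6,3],[19,-1.9,0,-7,3],[22,-2.2,0,-8.5,3],[25,-2.5,0,-9.5,3],[28,-2.8,0,-10.7,3],[31,-3.1,0,-12,3],[33.5,-3.4,0,-13,3],[34.6,-3.5,1,-13.2,3],[34.6,-3.5,4,-13.2,3],[34.6,-3.5,8,-13.2,3],[34.6,-3.5,11.5,-13.2,3],[34.6,-3.5,13.5,-13.2,3],[34.6,-3.5,14,-13.2,3],[34.6,-3.5,14,-13.2,3],[34.6,-3.5,14,-13.2,3]]]' 40
python3 tl.py pics/s8.png
python3 -c "
from h import *
go((557.3,57.2,20.5,1.2))"
```

```text
t: 23.55
eef_pos: [558.4, 56.9, 62.7]
ee_rot: [0.0, 0.7, 0.714, 0.001]
contact_force: [1.0, 0.6, 0.1]
opening: 36.7
t 23.55 tcp [558.4  56.9  62.7] yyaw 1.2 tilt 0.09 open 36.7 F [1.  0.6 0.1] j7 -0.63
scene 0.75 [244. 208.] 198 mean [558.9  71.4  74.7] z5/50/95 [72.5 74.8 76.4] slope [ 1.1000e-02 -6.0000e-03  7.4673e+01] rect [558.7  64.3] [35.8 54.6] 7.2
scene 0.57 [228. 244.] 1590 mean [550.4 124.2  14.4] z5/50/95 [12.6 14.7 16.2] slope [ 0.019 -0.    14.413] rect [555.1 122.3] [113.7 118.6] 17.1
scene 0.25 [275. 254.] 1845 mean [425.3 124.2  45.1] z5/50/95 [ 6.3 47.1 75. ] slope [ 1.571 -0.282 45.057] rect [431.3 114.8] [103.1  25. ] 84.2
t 23.75 tcp [558.2  56.8  62.5] yyaw 1.2 tilt 0.07 open 36.8 F [-0.4 -0.3 -0.1] j7 -0.63
(557.3, 57.2, 20.5, 1.2) -> [ 0.05 -0.09  4.2 ] -0.0
```

View pics/s8.png

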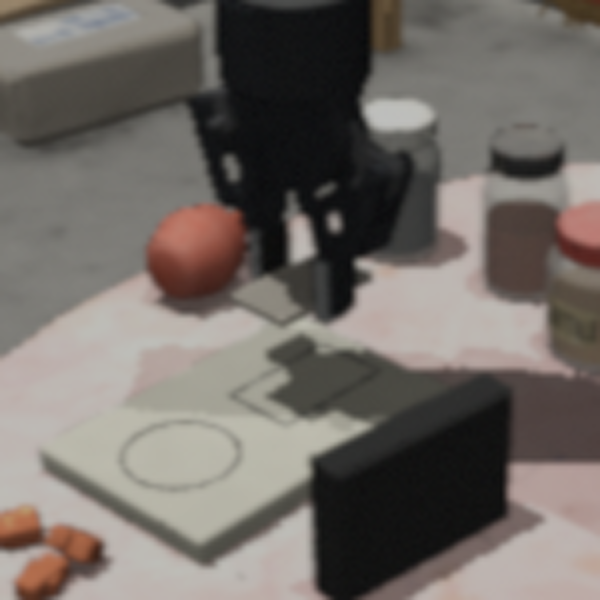

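The tile is level above the rectangle (crop px 300,290), with its shadow falling on the rectangle. Relative to the outline it is within about 1 mm in the same camera. I'll lower it to a 12 mm gap.

```bash
python3 -m pendant '[[[0,0,1,0,3],[0,-0.1,2,0,3],[0,-0.1,3,0,3],[0,-0.1,3.6,0,3],[0,-0.1,4,0,3],[0,-0.1,4.1,0,3],[0,-0.1,4.1,0,3],[0,-0.1,4.1,0,3],[0,-0.1,4.1,0,3],[0,-0.1,4.1,0,3]]]' 40
python3 tl.py pics/s9.png
python3 - <<'E'
from h import *
go((557.3,57.2,20.5,1.2))
# the scene: outline corners overlay + chips, jars
im,d=robot.grab_frame("scene");X=cloud("scene",d)
for t in("jar_mid","jar_wide","jar_tall","chip_0","block"):
    for r in robot.regions_of("scene",t)[:4]:
        Q=X[r["pixels"]&(d>0)]
        if r["score"]>.4 and len(Q): print(t,round(r["score"],2),Q.mean(0).round(),np.percentile(Q[:,2],95).round(1))
E
```

```text
t: 25.0
eef_pos: [556.8, 56.7, 21.0]
ee_rot: [0.0, 0.7, 0.714, 0.0]
contact_force: [-0.0, 1.1, -1.3]
opening: 36.6
t 25.0 tcp [556.8  56.7  21. ] yyaw 1.2 tilt 0.01 open 36.6 F [-0.   1.1 -1.3] j7 -0.67
scene 0.78 [244. 223.] 201 mean [558.3  69.6  33. ] z5/50/95 [31.1 33.1 34.6] slope [ 3.0000e-03 -9.0000e-03  3.2992e+01] rect [557.9  61.9] [40.4 59.1] 2.6
t 25.2 tcp [556.8  56.7  20.8] yyaw 1.2 tilt 0.0 open 36.8 F [-0.4  0.3 -0.3] j7 -0.67
(557.3, 57.2, 20.5, 1.2) -> [0.04 0.05 0.03] -0.0
jar_wide 0.56 [471. -82.  47.] 78.0
jar_tall 0.76 [ 565. -121.   47.] 92.5
block 0.91 [425. 120.  46.] 75.0
```

View pics/s9.png

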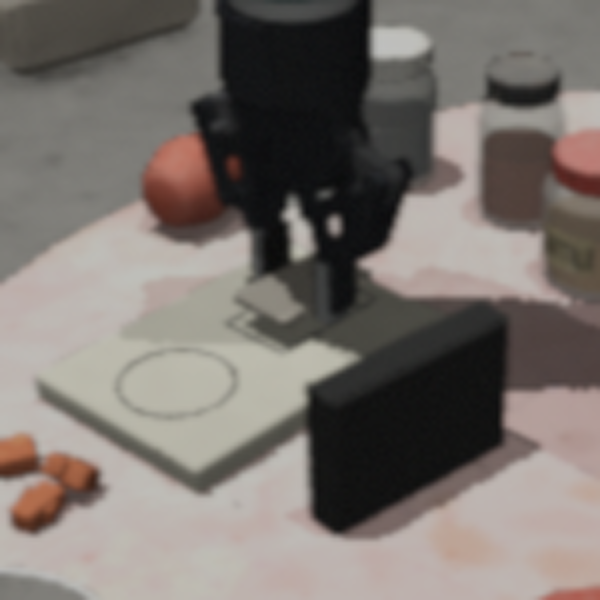

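The tile hovers level and square over the rectangle. Its top is about 18.5 mm above the slab in the same camera, which puts the underside at about 12.5 mm. The chips, block and jars are in place, so I'm handing in.

```bash
python3 -c "
from h import *
st(); print(robot.close_job())"
```

```text
t 25.5 tcp [556.8  56.8  20.8] yyaw 1.2 tilt 0.0 open 36.8 F [ 0.7  0.3 -0.4] j7 -0.67
the job is handed in; nothing more can be done
None
```

I finished the job and handed it in at 25.5 s of the 66 s allowed. No verdict is reported, so I can only give my own last checks.

**What I did:** I swept all three chips off the slab's +y end in one pass with the block held crosswise. I stood the block back on the table in front of the slab. Then I took the tile by the fingertips, carried it over the jars at 200 mm, and stopped it hovering over the rectangle.

**Last checks:**
- **Tile position:** the underside is about 12 mm above the slab. It is about 1 mm off the rectangle's centre, going by the arm's position against the measured outline, and square and level to within about 1° in the arm reading.
- **Contact:** the wrist force was about zero, so nothing is touching the slab.
- **Block and jars:** the block stands clear of the slab. All three jars look upright in the picture. The red-lidded and black-lidded ones were also found close to where they started. The networks did not report the grey-lidded jar in the last look, so I judged that one by the picture alone.

**Doubts:**
- **Block on a chip:** at the end of the sweep the block pressed on a chip with about 8 N until I lifted it.
- **Leaning chip:** one chip now leans on the others. Its top was at about 20 mm right after the sweep, so its centre should be under the 20 mm limit. The networks did not report the chips in the last look, so I checked them only in the picture.
- **Camera disagreement:** the two cameras differed by about 3 mm in each direction. I used their average.

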